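Set up the dish imager and start it

ROBOT

A 7-joint arm with a two-finger parallel gripper is mounted at the origin on a cart in front of the work surface, level with it; the furniture and walls round the work are solid. World frame = base frame: x ahead of the robot, y to its left, z up, the work surface at z = 0. Lengths are in m, angles in degrees, forces in N, time in s.
With the tool pointing down it reaches from about 0.425 to 0.875 m from the base axis. Payload 4.7 kg.
Tool frame: the origin (TCP) lies where the fingers leave the gripper's body, on its centre line; the fingertips stand 70 mm ahead of it and the grasp point (between the pads) lies 51 mm ahead of it (env.tip_reach is the distance from the TCP to the fingertips, in m); z points along the fingers, x is the direction in which the jaws open and shut, and the axes are right-handed (so a half turn about z gives the same grasp; the last joint's range is limited). The gripper opens to 87 mm and grips with 3 to 60 N. Pads are 19 mm wide; open, the fingers measure 117 mm over their backs; the gripper's body (75 mm by 190 mm) begins 51 mm behind the grasp point.
Start: joints at [66.125, 18.392, -4.016, 83.108, 1.295, 78.541, -3.26], TCP at [0.271, -0.591, 0.292] pointing down, gripper open.
Joint ranges: [-163.93, 163.93], [-17.29, 119.83], [-79.2, 71.16], [3.27, 140.29], [-89.18, 269.18], [5.43, 117.66], [-154.24, 154.24]. Speed limits (degrees/s): [147.25, 147.25, 180, 180, 180, 180, 180].

INTERFACE

Orientations are given as [roll, pitch, yaw] about the fixed x, y, z axes, in that order (R = Rz(yaw) Ry(pitch) Rx(roll)).
In Python, from cell import env, optics, order gives the robot as it stands.
- The arm moves only by the shell command python3 -m creep 'ROWS' [FORCE]. ROWS is JSON, a list of rows, each a list of 7 numbers: the shift along the tool's x, y, z in cm, then the turn, a rotation vector about the tool's x, y, z in rad, then the opening, from 0 (shut) to 1 (fully open). A call has 1 to 20 rows; each row shifts and turns the pose as measured when the row begins, along the tool's axes as they then stand; what a row does not reach is not made up. A row lasts 1/10 s, in which the tool goes at most 50 mm and 8.59 degrees, less where a joint would pass 70% of its speed; a pose out of reach is approached as far as the arm can. A call with a gripper value outside its range is refused whole. The fingers move at their own pace and stop on an object; FORCE is the grip in N (left out, the last holds). Time passes only in rows, so rows that do not move let the fingers close. It gives the time, the measured TCP pose, the force and the opening at its end, in the units of the state.
- env.get_obs(): the state, without advancing time (a new reading comes with each control period).
- optics.read_camera(name): name is "side" or "top"; returns a dict with "frame" (400x640x3 uint8, blue, green, red), "z_map" (400x640 float32, m along the optical axis (not along the pixel's ray), 0 where there is no reading), "fx", "fy", "cx", "cy" (pixels), "distortion" ([k1, k2, p1, p2, k3] as OpenCV has them; the pictures are not rectified), "R" (3x3) and "t" (3): a world point X has camera coordinates R X + t. Camera axes: x right, y down, z forward; pixel columns grow to the right and rows downward; lengths in m; the calibration is good to about 2 mm. A picture is of the moment at which its call begins.
- order.sign_off(): hands the job in, once; it reports no verdict.
The state is a dict: "time_s": time; "qpos": joint angles; "joint_velocities": joint speeds; "effort": joint torques, N m; "tool_pos": TCP position; "tool_rot": TCP orientation; "force": force on the tool from outside, world axes, zero at the start; "wrist_torque": the same for the moment, N m; "grip_width": finger opening in m.
Only numpy, scipy, OpenCV 4.12 (cv2) and the standard library are available. Lean on these libraries where they do the work, as an engineer would, in place of code of your own. Each camera call takes 0.05 s, during which the arm holds its last target. There are 200 camera calls.

TASK

Get the dish imager ready and start it: first push its telescopic viewing tube fully home, the inner section before the middle one; then set the beam-splitter rod to its middle click, take the metal calibration disc off the deck and lay it flat in the steel tray, and lay every petri dish that is on the worktop flat on the deck, each wholly within a glass window of its own. When all that is done, press the start button right down and let it go, and leave the other things on the worktop where they are.

Things in the scene. Friction and masses are not known exactly. Their poses are not given: they have to be found in the camera images.
- imager: The dish imager, fixed to the worktop: a low white deck 205 x 205 mm, its top 40 mm above the worktop, and joined to its left side (+y) a raised grey housing 180 x 120 mm, 70 mm high, which carries the tube, the rod and the button. Origin: under the centre of the deck, at worktop height; its x points away from the robot (from front to back), y to the housing, z up. Its place and yaw vary.
- window_1 (a point): Centre of the front left round window of the deck (seen from the robot), on the deck's top surface: grey glass 80 mm across, flush with the deck, with a thin dark rim. The four windows are 94 mm apart, centre to centre.
- window_2 (a point): Centre of the front right round window of the deck (seen from the robot), on the deck's top surface: grey glass 80 mm across, flush with the deck, with a thin dark rim. The four windows are 94 mm apart, centre to centre.
- window_3 (a point): Centre of the back left round window of the deck (seen from the robot), on the deck's top surface: grey glass 80 mm across, flush with the deck, with a thin dark rim. The four windows are 94 mm apart, centre to centre.
- window_4 (a point): Centre of the back right round window of the deck (seen from the robot), on the deck's top surface: grey glass 80 mm across, flush with the deck, with a thin dark rim. The four windows are 94 mm apart, centre to centre.
- dish_1 (a point): Centre (half-way up) of a closed petri dish, 59.6 mm across and 14 mm high, about 30 g, loose; z is its upward axis. It starts flat on the worktop to the right of the imager. Three or four of dish_1 to dish_4 are present; an absent one is given as None.
- dish_2 (a point): Centre (half-way up) of a closed petri dish, 59.6 mm across and 14 mm high, about 30 g, loose; z is its upward axis. It starts flat on the worktop to the right of the imager. Three or four of dish_1 to dish_4 are present; an absent one is given as None.
- dish_3 (a point): Centre (half-way up) of a closed petri dish, 59.6 mm across and 14 mm high, about 30 g, loose; z is its upward axis. It starts flat on the worktop to the right of the imager. Three or four of dish_1 to dish_4 are present; an absent one is given as None.
- dish_4 (a point): Centre (half-way up) of a closed petri dish, 59.6 mm across and 14 mm high, about 30 g, loose; z is its upward axis. It starts flat on the worktop to the right of the imager. Three or four of dish_1 to dish_4 are present; an absent one is given as None.
- disc (a point): Centre (half-way up) of the calibration disc, a flat metal disc 55 mm across and 8 mm thick with a fine cross and circle engraved on top, about 80 g, loose; it starts lying somewhere on the imager's deck. z is its axis.
- tray_floor (a point): Centre of the inner floor of the steel instrument tray, fixed on the worktop to the left of the imager: 140 x 140 mm outside, 14 mm high, walls and floor 4 mm thick; x and y run along its sides.
- tube_top (a point): Centre of the top face of the inner section of the telescopic viewing tube, the flat black cap, 42 mm across, of a 38 mm tube. The tube stands upright on the housing, 25 mm behind and 165 mm to the left of the imager's origin. Fully drawn out its top is 174 mm above the worktop, fully collapsed 109 mm.
- tube_middle_rim (a point): Centre of the top rim (55 mm across) of the middle section of the viewing tube. With the inner section home the inner cap still stands 6 mm above this rim; with the middle section home this rim stands 3 mm above the fixed collar (60 mm across, top 100 mm above the worktop).
- tube_inner (a joint): How far the inner section is pushed into the middle one, m: 0 drawn out, 0.030 fully home. It slides with about 3 N of friction and stays where it is left.
- tube_middle (a joint): How far the middle section is pushed into the fixed collar, m: 0 drawn out, 0.035 fully home. It slides with about 9 N of friction, so a slow push straight down on the cap moves the inner section first.
- rod_knob (a point): Centre of the black round knob (24 mm across, 22 mm long along the rod) of the beam-splitter rod. The rod, 8 mm thick, lies level and comes out of the front of the housing along the imager's x; its axis is 50 mm above the worktop. In the middle click the knob's centre is 125 mm in front of and 165 mm to the left of the imager's origin, 45 mm in front of the housing's face (37 mm from the end of the bush in that face).
- rod (a joint): Position of the beam-splitter rod, m: -0.014 pulled right out, 0 in the middle click, +0.014 pushed right in. It starts pulled out. Moving it out of any click takes about 6 to 10 N; let go within 6 mm of the middle it springs into the middle click (to within 1 mm), more than 10 mm away it springs to the end.
- start_top (a point): Centre of the top of the start button, a plain white round push button 26 mm across on top of the housing, between the tube and the rod, 50 mm in front of and 165 mm to the left of the imager's origin.
- start (a joint): How far the start button is pressed, m: 0 up, 0.006 fully down (5 N); it springs back when let go.
- tape: Bystander: tape roll lying flat, 62 mm across, 19 mm high; origin under its centre.
- beaker: Bystander: beaker 50 mm across, 68 mm high; origin under its centre.
- clock_timer: Bystander: bench timer 64 x 62 x 18 mm; origin under its centre.
Not all that is in view belongs to the job. Leave any blue or red look-alike of the part that bears dish_3 alone.

How it is judged:
By the outcome, as a careful person would: the job done as asked, in the order asked, and still so for the second after the job is handed in, with the robot touching nothing.
Of petri_1, petri_2, petri_3, petri_4 only 3 to 4 are there at a start; the rules pass over those that are not, and their reading is None.
At some moment in a run one of petri_1, petri_2, petri_3, petri_4 may be knocked a few centimetres aside while the robot is not near it.
Once in a run the grip may slacken for a moment while it holds something.
It also fails if it takes over 210 s, if anything falls off the work surface, if the arm or the gripper's body presses on something with over 40 N, if the wrist force passes 120 N, or if a joint passes its speed limit or range.

## Working session

There is one attempt and no reset: what is moved stays moved. The work goes in short steps, Python scripts to look and compute and a shell command to move; the robot and the scene stay as the last step left them, time stands still between calls to the robot, and variables do not carry over. Pictures are saved under pics/ and viewed, on a budget of 14 in all, crops included, one or two more only if the job needs it, and the job is handed in when it is done.

```bash
ls; mkdir -p pics
cat > h.py <<'E'
import numpy as np, cv2, pickle
from cell import env, optics, order
def snap(n,tag):
    c=optics.read_camera(n); pickle.dump(c,open(f'pics/{tag}.pkl','wb')); cv2.imwrite(f'pics/{tag}.png',c['frame']); return c
def load(tag): return pickle.load(open(f'pics/{tag}.pkl','rb'))
def K(c): return np.array([[c['fx'],0,c['cx']],[0,c['fy'],c['cy']],[0,0,1.]])
def ray(c,u,v):
    p=cv2.undistortPoints(np.array([[[u,v]]],float),K(c),np.array(c['distortion'],float))[0,0]
    return np.array([p[0],p[1],1.])
def onz(c,u,v,z):
    R=np.array(c['R']);t=np.array(c['t']);d=R.T@ray(c,u,v);o=-R.T@t
    return o+d*(z-o[2])/d[2]
def dep(c,u,v):
    R=np.array(c['R']);t=np.array(c['t']);return R.T@(ray(c,u,v)*np.median(c['z_map'][int(v)-1:int(v)+2,int(u)-1:int(u)+2])-t)
def px(c,X):
    R=np.array(c['R']);t=np.array(c['t']);return cv2.projectPoints(np.array(X,float).reshape(-1,1,3),cv2.Rodrigues(R)[0],t,K(c),np.array(c['distortion'],float))[0][:,0]
def crop(tag,x0,y0,x1,y1,s,out):
    i=cv2.imread(f'pics/{tag}.png')[y0:y1,x0:x1];cv2.imwrite(f'pics/{out}.png',cv2.resize(i,None,fx=s,fy=s,interpolation=cv2.INTER_CUBIC))
E
python3 - <<'E'
from h import *
for n in('top','side'):
    c=snap(n,n+'0'); print(n,c['fx'],-np.array(c['R']).T@c['t'],c['R'][2])
o=env.get_obs(); print(o['tool_pos'],o['tool_rot'],o['grip_width'],o['time_s'])
E
```

```text
pics
top 447.4776041313718 [ 0.33274605 -0.01349105  1.39910166] [ 0.11986854 -0.00927213 -0.99274647]
side 482.2113179408944 [ 0.06722736 -1.34852605  1.21202916] [ 0.24587622  0.75105238 -0.61275216]
[ 0.27122224 -0.59027708  0.29126819] [ 1.79992536e+02  1.00815982e-01 -6.53153250e+01] 0.08706439644926973 0.1
```

View pics/top0.png

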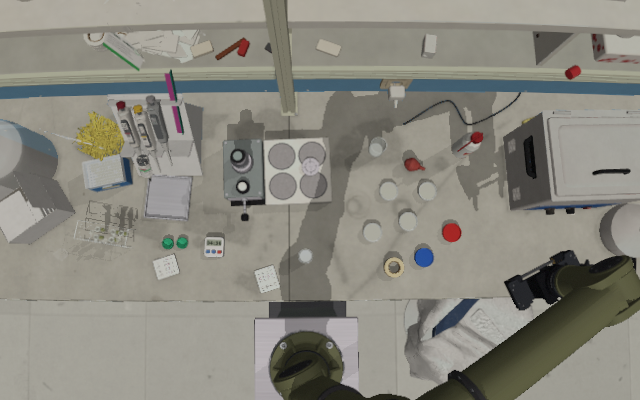

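View pics/side0.png

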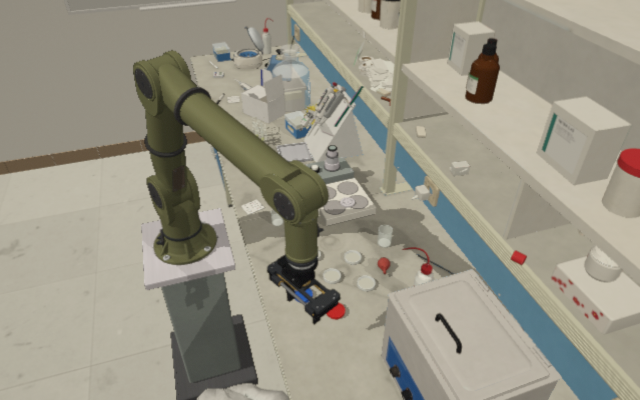

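Run:
```python
from h import *
crop('top0',140,120,340,270,4,'c1'); crop('top0',290,130,480,280,4,'c2')
```

```text
(no output)
```

View pics/c1.png

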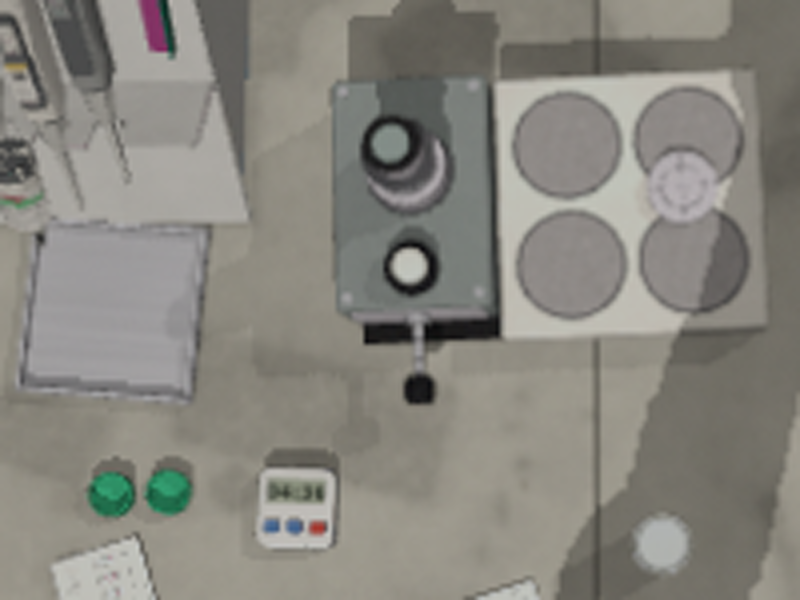

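View pics/c2.png

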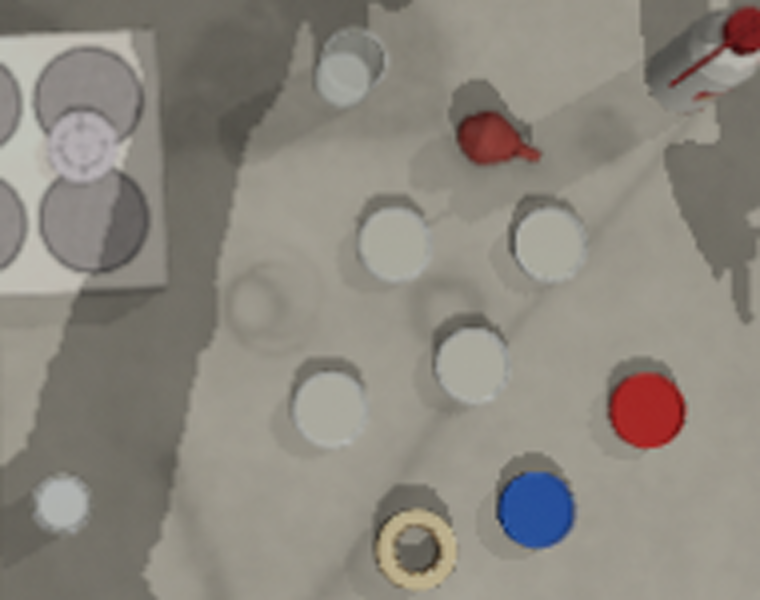

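```bash
cat > est.py <<'E'
from h import *
c=load('top0')
f=lambda x,y,z:onz(c,140+(x+.5)/4-.5,120+(y+.5)/4-.5,z)
g=lambda x,y,z:onz(c,290+(x+.5)/4-.5,130+(y+.5)/4-.5,z)
W=np.array([f(571,264,.04),f(694,261,.04),f(567,145,.04),f(688,140,.04)])
o=W.mean(0)
e=W[2]-W[0]+W[3]-W[1]; e2=W[0]-W[1]+W[2]-W[3]
print('W',W.round(4).tolist(),'o',o,'yaw',np.degrees(np.arctan2(e[1],e[0])),np.degrees(np.arctan2(-e2[0],e2[1])))
a=(np.arctan2(e[1],e[0])+np.arctan2(-e2[0],e2[1]))/2
X=lambda p:np.r_[o[:2],0]+np.array([[np.cos(a),-np.sin(a),0],[np.sin(a),np.cos(a),0],[0,0,1]])@p
print('pred tube',X([.025,.165,.174]),'seen',f(391,145,.174))
print('pred btn',X([-.05,.165,.08]),'seen',f(411,266,.08))
print('pred knob',X([-.139,.165,.05]),'seen',f(419,388,.05))
print('mid knob',X([-.125,.165,.05]))
print('disc',f(683,186,.048))
for n,p in dict(A=(394,244),B=(549,244),C=(472,365),D=(330,408),red=(647,410),blue=(536,510)).items(): print(n,g(*p,.014),dep(c,290+p[0]/4,130+p[1]/4))
t=np.array([f(37,228,.014),f(210,226,.014),f(192,402,.014),f(20,386,.014)]);print('tray',t.round(4).tolist(),t.mean(0))
print('small',g(62,503,0.0),dep(c,290+62/4,130+503/4),'tape',g(416,550,.019),'beaker top',g(345,75,.068), 'btn dep',dep(c,140+411/4,120+266/4),'tubedep',dep(c,140+391/4,120+145/4))
for u,v in [(311,166),(283,186),(169,198),(226,200),(390,50),(285,60),(155,200),(165,160)]: print(u,v,dep(c,u,v))
E
python3 est.py
```

```text
W [[0.5543, 0.0676, 0.04], [0.5557, -0.027, 0.04], [0.6478, 0.0706, 0.04], [0.6509, -0.0233, 0.04]] o [0.60216725 0.02200406 0.04      ] yaw 2.0449776305347163 1.4113599294139474
pred tube [0.62217987 0.18768295 0.174     ] seen [0.61798389 0.18565923 0.174     ]
pred btn [0.54721398 0.18542113 0.08      ] seen [0.54734877 0.18479028 0.08      ]
pred knob [0.45825446 0.1827371  0.05      ] seen [0.45864235 0.18236265 0.05      ]
mid knob [0.4722481 0.1831593 0.05     ]
disc [ 0.61290229 -0.01901009  0.048     ]
A [ 0.53984831 -0.26266277  0.014     ] [ 0.53883998 -0.26404452  0.0127105 ]
B [ 0.53891562 -0.38584469  0.014     ] [ 0.53788933 -0.38731811  0.01279712]
C [ 0.44393447 -0.32110781  0.014     ] [ 0.44281526 -0.32243849  0.01315434]
D [ 0.41163406 -0.20889261  0.014     ] [ 0.41052429 -0.21020293  0.01280235]
red [ 0.40709589 -0.45846252  0.014     ] [ 0.40593987 -0.45981078  0.01337151]
blue [ 0.33066758 -0.3675783   0.014     ] [ 0.32948842 -0.36917623  0.01220627]
tray [[0.5917, 0.4934, 0.014], [0.5917, 0.3544, 0.014], [0.4525, 0.3654, 0.014], [0.466, 0.5026, 0.014]] [0.52547902 0.42894251 0.014     ]
small [ 3.40644147e-01 -2.76897943e-04  0.00000000e+00] [ 0.33933141 -0.00168532  0.02924517] tape [ 0.30143287 -0.27201472  0.019     ] beaker top [ 0.66258344 -0.21952748  0.068     ] btn dep [0.54445094 0.18203639 0.09083231] tubedep [0.61926359 0.1862398  0.16380119]
311 166 [ 0.61333761 -0.02093686  0.04771243]
283 186 [0.55323242 0.06574236 0.03897832]
169 198 [0.52415359 0.42971053 0.00331013]
226 200 [ 5.16541404e-01  2.48340029e-01 -2.47394690e-04]
390 50 [ 0.85502779 -0.22347717  0.33073008]
285 60 [0.79917287 0.04039702 0.39393014]
155 200 [ 5.18696129e-01  4.76043179e-01 -5.18195416e-04]
165 160 [0.63505263 0.42888104 0.0573872 ]
```

Candidates for a dish, in the top view: white (388,191), (427,191), (408,221) and (372,232) are the dishes. The small cap at (305,256), red (452,232), blue (424,257), tape (394,267) and beaker (377,147) are not. The crop confirms four white dishes of equal size and the disc at (311,166).

```bash
cat > to.py <<'E'
import sys
from h import *
from scipy.spatial.transform import Rotation as Ro
# usage: to.py x y ztip yaw
x,y,z,yaw=map(float,sys.argv[1:5])
o=env.get_obs();R=Ro.from_euler('xyz',o['tool_rot'],degrees=True)
p=np.array(o['tool_pos']);T=np.array([x,y,z+env.tip_reach])
rv=(R.inv()*Ro.from_euler('xyz',[180,0,yaw],degrees=True)).as_rotvec()
print('now',p.round(4),np.round(o['tool_rot'],1),'tip z',round(p[2]-env.tip_reach,4),'F',np.round(o['force'],1),'w',round(o['grip_width'],4),'t',round(o['time_s'],1))
print('shift cm now',(R.inv().apply(T-p)*100).round(2),'rot',rv.round(3),'shift after rot',(Ro.from_euler('xyz',[180,0,yaw],degrees=True).inv().apply(T-p)*100).round(2))
E
python3 to.py .6215 .1872 .22 -88.3
```

```text
now [ 0.2712 -0.5903  0.2913] [ 1.80e+02  1.00e-01 -6.53e+01] tip z 0.2216 F [-0.1  0.9  0.1] w 0.0871 t 0.1
shift cm now [-56.01 -64.3    0.25] rot [0.    0.002 0.401] shift after rot [-76.67 -37.32   0.16]
```

```bash
python3 -m creep '[[-2.8,-3.2,0,0,0,0,0],[-2.8,-3.2,0,0,0,0,0],[-2.8,-3.2,0,0,0,0,0],[-2.8,-3.2,0,0,0,0,0],[-2.8,-3.2,0,0,0,0,0],[-2.8,-3.2,0,0,0,0,0],[-2.8,-3.2,0,0,0,0,0],[-2.8,-3.2,0,0,0,0,0],[-2.8,-3.2,0,0,0,0,0],[-2.8,-3.2,0,0,0,0,0],[-2.8,-3.2,0,0,0,0,0],[-2.8,-3.2,0,0,0,0,0],[-2.8,-3.2,0,0,0,0,0],[-2.8,-3.2,0,0,0,0,0],[-2.8,-3.2,0,0,0,0,0],[-2.8,-3.2,0,0,0,0,0],[-2.8,-3.2,0,0,0,0,0],[-2.8,-3.2,0,0,0,0,0]]' 20; python3 to.py .6215 .1872 .22 -88.3
```

```text
time_s: 1.9
tool_pos: [0.5919, 0.127, 0.2828]
tool_rot: [179.5, 0.3, -66.3]
force: [0.6, -0.2, 1.3]
grip_width: 0.0005
now [0.5919 0.127  0.2828] [179.5   0.3 -66.3] tip z 0.2131 F [ 0.6 -0.2  1.3] w 0.0005 t 1.9
shift cm now [-4.33 -5.12 -0.72] rot [0.01  0.004 0.383] shift after rot [-5.93 -3.13 -0.69]
```

```bash
python3 -m creep '[[-2.2,-2.5,-0.3,0,0,0,0],[-2.2,-2.5,-0.3,0,0,0,0],[0,0,0,0,0,0.13,0],[0,0,0,0,0,0.13,0],[0,0,0,0,0,0.13,0],[0,0,0,0,0,0,0]]'; python3 to.py .6215 .1872 .22 -88.3
python3 - <<'E'
from h import *
snap('side','s1');snap('top','t1');c=load('s1')
print(px(c,[.6215,.187,.174]))
u,v=px(c,[.6215,.187,.15])[0].astype(int)
crop('s1',u-60,v-50,u+60,v+40,6,'s1c')
E
```

```text
time_s: 2.5
tool_pos: [0.6194, 0.1997, 0.2834]
tool_rot: [178.9, 0.4, -88.8]
force: [0.7, -0.8, -0.1]
grip_width: 0.0004
now [0.6194 0.1997 0.2834] [178.9   0.4 -88.8] tip z 0.2137 F [ 0.7 -0.8 -0.1] w 0.0004 t 2.5
shift cm now [ 1.25 -0.17 -0.65] rot [ 0.02   0.007 -0.008] shift after rot [ 1.26 -0.17 -0.63]
[[331.28079741 145.61453907]]
```

View pics/s1c.png

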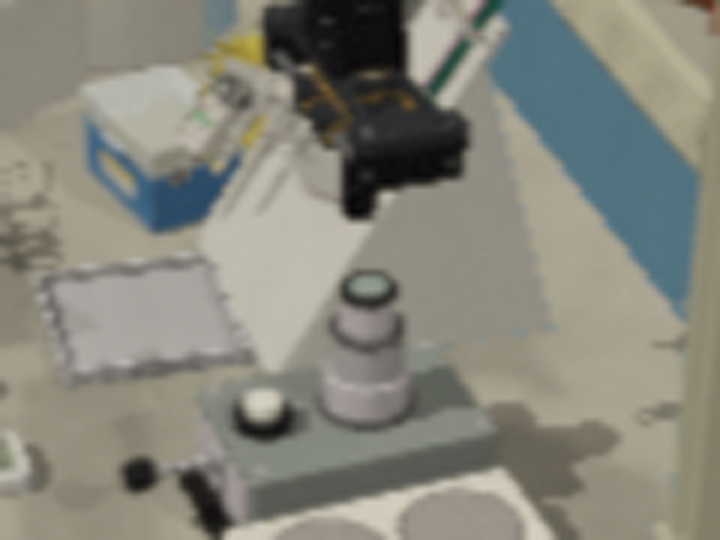

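```bash
python3 -m creep '[[1.2,-0.2,0.5,0.02,0,0,0],[0,0,1.5,0,0,0,0],[0,0,0.5,0,0,0,0],[0,0,0,0,0,0,0]]'; python3 to.py .6215 .1872 .170 -88.3
```

```text
time_s: 3.0
tool_pos: [0.6212, 0.1875, 0.2562]
tool_rot: [180.0, 0.4, -88.2]
force: [1.5, 0.9, -0.6]
grip_width: 0.0005
now [0.6212 0.1875 0.2562] [180.    0.4 -88.2] tip z 0.1865 F [ 1.5  0.9 -0.6] w 0.0005 t 3.0
shift cm now [ 0.04 -0.03  1.65] rot [0.    0.008 0.002] shift after rot [ 0.03 -0.03  1.65]
```

```bash
python3 -m creep '[[0,0,0.6,0,0,0,0],[0,0,0.4,0,0,0,0],[0,0,0.4,0,0,0,0],[0,0,0.4,0,0,0,0],[0,0,0.4,0,0,0,0],[0,0,0.4,0,0,0,0],[0,0,0.4,0,0,0,0],[0,0,0.4,0,0,0,0],[0,0,0.4,0,0,0,0],[0,0,0.4,0,0,0,0]]'; python3 to.py .6215 .1872 .105 -88.3
```

```text
time_s: 4.0
tool_pos: [0.6213, 0.1891, 0.2133]
tool_rot: [-180.0, 0.5, -88.0]
force: [-1.5, -1.2, 3.7]
grip_width: 0.0005
now [0.6213 0.1891 0.2133] [-180.     0.5  -88. ] tip z 0.1436 F [-1.5 -1.2  3.7] w 0.0005 t 4.0
shift cm now [ 0.23 -0.01  3.86] rot [-0.001  0.008  0.005] shift after rot [ 0.19 -0.02  3.86]
```

```bash
python3 -m creep '[[0.1,0,0.3,0,0,0,0],[0,0,0.3,0,0,0,0],[0,0,0.3,0,0,0,0],[0,0,0.4,0,0,0,0],[0,0,0.4,0,0,0,0],[0,0,0.4,0,0,0,0],[0,0,0.4,0,0,0,0],[0,0,0.4,0,0,0,0],[0,0,0.4,0,0,0,0],[0,0,0.4,0,0,0,0]]'; python3 to.py .6215 .1872 .109 -88.3
```

```text
time_s: 5.0
tool_pos: [0.621, 0.1893, 0.1838]
tool_rot: [-179.8, 0.4, -88.0]
force: [-3.6, -1.7, 7.6]
grip_width: 0.0006
now [0.621  0.1893 0.1838] [-179.8    0.4  -88. ] tip z 0.1141 F [-3.6 -1.7  7.6] w 0.0006 t 5.0
shift cm now [ 0.21 -0.04  0.51] rot [-0.004  0.006  0.005] shift after rot [ 0.21 -0.04  0.51]
```

```bash
python3 -m creep '[[0,0,0.4,0,0,0,0],[0,0,0.4,0,0,0,0],[0,0,0.5,0,0,0,0],[0,0,0.5,0,0,0,0],[0,0,0.5,0,0,0,0]]'; python3 to.py .6215 .1872 .109 -88.3
```

```text
time_s: 5.5
tool_pos: [0.6209, 0.1897, 0.1787]
tool_rot: [-179.6, -0.0, -88.1]
force: [-11.5, -5.0, 26.6]
grip_width: 0.0004
now [0.6209 0.1897 0.1787] [-179.6   -0.   -88.1] tip z 0.109 F [-11.5  -5.   26.6] w 0.0004 t 5.5
shift cm now [ 0.25 -0.05  0.  ] rot [-0.007 -0.     0.004] shift after rot [ 0.25 -0.05  0.  ]
```

```bash
python3 -m creep '[[0,0,0.6,0,0,0,0],[0,0,-1,0,0,0,0],[0,0,-3,0,0,0,0],[0,0,-1,0,0,0,0.6],[0,4,0,0,0,0,0.6],[0,4,0,0,0,0,0.6],[0,4,0,0,0,0,0.6],[0,4,0,0,0,0,0.6],[0,0,0,0,0,0,0.6]]'; python3 to.py .4585 .1825 .034 -88.3
python3 - <<'E'
from h import *
c=snap('top','t2');print(px(c,[.458,.183,.05]),px(c,[.62,.187,.109]))
u,v=229,180
crop('t2',190,120,290,240,5,'t2c')
E
```

```text
time_s: 6.4
tool_pos: [0.4558, 0.1834, 0.2232]
tool_rot: [-179.6, -0.1, -88.2]
force: [1.2, -0.9, -0.9]
grip_width: 0.0404
now [0.4558 0.1834 0.2232] [-1.796e+02 -1.000e-01 -8.820e+01] tip z 0.1535 F [ 1.2 -0.9 -0.9] w 0.0404 t 6.4
shift cm now [ 0.08 -0.18 11.95] rot [-0.007 -0.001  0.001] shift after rot [ 0.1  -0.27 11.95]
[[244.1635623  216.83797193]] [[240.43774387 160.19741489]]
```

View pics/t2c.png

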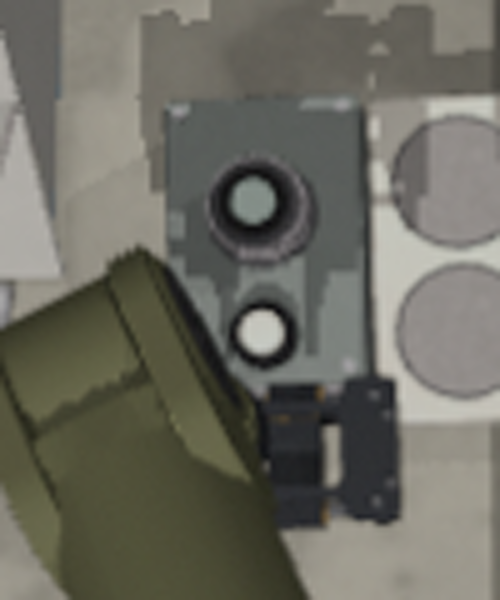

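```bash
python3 -m creep '[[0.1,-0.2,4,0,0,0,0.6],[0,0,4,0,0,0,0.6],[0,0,2,0,0,0,0.6],[0,0,1.5,0,0,0,0.6],[0,0,0,0,0,0,0.6],[0,0,0,0,0,0,0],[0,0,0,0,0,0,0],[0,0,0,0,0,0,0],[0,0,0,0,0,0,0]]' 45; python3 to.py .4723 .1832 .034 -88.3
```

```text
time_s: 7.35
tool_pos: [0.471, 0.1822, 0.1063]
tool_rot: [-178.8, 0.3, -88.6]
force: [0.5, 0.2, 0.4]
grip_width: 0.0282
now [0.471  0.1822 0.1063] [-178.8    0.3  -88.6] tip z 0.0366 F [0.5 0.2 0.4] w 0.0282 t 7.3
shift cm now [-0.09 -0.12  0.26] rot [-0.02   0.005 -0.004] shift after rot [-0.1  -0.13  0.26]
```

```bash
python3 -m creep '[[0,0,0,0,0,0,0.6],[0,0,0,-0.02,0,0,0.6],[0,0,0,0,0,0,0.6]]'; python3 to.py .4585 .1825 .034 -88.3
python3 - <<'E'
from h import *
snap('top','t3');snap('side','s3');c=load('s3');u,v=px(c,[.47,.183,.05])[0].astype(int);print(u,v)
crop('s3',u-50,v-50,u+50,v+40,6,'s3c')
E
```

```text
time_s: 7.65
tool_pos: [0.472, 0.1824, 0.1079]
tool_rot: [-179.9, 0.3, -88.6]
force: [-0.5, -0.3, -0.4]
grip_width: 0.0446
now [0.472  0.1824 0.1079] [-179.9    0.3  -88.6] tip z 0.0382 F [-0.5 -0.3 -0.4] w 0.0446 t 7.7
shift cm now [-0.04  1.35  0.42] rot [-0.002  0.005 -0.004] shift after rot [-0.05  1.35  0.42]
295 178
```

View pics/s3c.png

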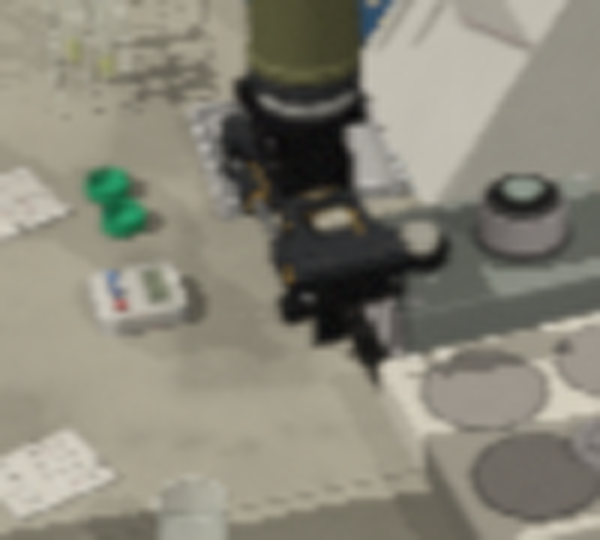

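```bash
python3 -m creep '[[0,0.7,0.2,0,0,0,0.6],[0,0.6,0.2,0,0,0,0.6],[0,0,0,0,0,0,0.6]]'; python3 to.py .4585 .1825 .034 -88.3
```

```text
time_s: 8.05
tool_pos: [0.4569, 0.1822, 0.103]
tool_rot: [-179.9, 0.3, -88.5]
force: [-0.0, -0.0, 0.9]
grip_width: 0.0523
now [0.4569 0.1822 0.103 ] [-179.9    0.3  -88.5] tip z 0.0333 F [-0.  -0.   0.9] w 0.0523 t 8.1
shift cm now [-0.03 -0.16 -0.07] rot [-0.001  0.005 -0.004] shift after rot [-0.03 -0.16 -0.07]
```

```bash
python3 -m creep '[[0,-0.1,0,0,0,0,0],[0,0,0,0,0,0,0],[0,0,0,0,0,0,0],[0,0,0,0,0,0,0],[0,0,0,0,0,0,0],[0,0,0,0,0,0,0],[0,0,0,0,0,0,0]]' 45; python3 to.py .4725 .1832 .034 -88.3
```

```text
time_s: 8.75
tool_pos: [0.4579, 0.1826, 0.103]
tool_rot: [-179.9, 0.3, -88.5]
force: [-0.8, -0.1, 1.0]
grip_width: 0.0225
now [0.4579 0.1826 0.103 ] [-179.9    0.3  -88.5] tip z 0.0333 F [-0.8 -0.1  1. ] w 0.0225 t 8.8
shift cm now [-0.03 -1.46 -0.07] rot [-0.002  0.005 -0.003] shift after rot [-0.02 -1.46 -0.07]
```

```bash
python3 -m creep '[[0,-0.5,0,0,0,0,0],[0,-0.5,0,0,0,0,0],[0,-0.5,0,0,0,0,0],[0,-0.3,0,0,0,0,0],[0,0,0,0,0,0,0]]'; python3 to.py .4725 .1832 .034 -88.3
```

```text
time_s: 9.25
tool_pos: [0.4726, 0.1832, 0.103]
tool_rot: [179.4, 0.1, -88.5]
force: [-1.1, -1.6, 3.2]
grip_width: 0.0231
now [0.4726 0.1832 0.103 ] [ 1.794e+02  1.000e-01 -8.850e+01] tip z 0.0333 F [-1.1 -1.6  3.2] w 0.0231 t 9.2
shift cm now [ 0.    0.01 -0.07] rot [ 0.01   0.002 -0.003] shift after rot [ 0.    0.01 -0.07]
```

```bash
python3 -m creep '[[0,0,0,0,0,0,0.6],[0,0,0,0,0,0,0.6],[0,0,0,0,0,0,0.6],[0,0,0,0,0,0,0.6],[0,0,-1,0,0,0,0.6],[0,0,-3,0,0,0,0.6],[0,0,-4,0,0,0,0.6],[0,0,-4,0,0,0,0.6],[3.3,-2.3,0,0,0,0,1],[3.3,-2.3,0,0,0,0,1],[3.3,-2.3,0,0,0,0,1],[3.3,-2.3,0,0,0,0,1],[3.3,-2.3,0,0,0,0,1],[3.3,-2.3,0,0,0,0,1],[0,0,0,0,0,0,1]]'; python3 to.py .613 -.0195 .0415 -88.3
python3 - <<'E'
from h import *
c=snap('top','t4')
crop('t4',190,130,350,250,5,'t4c')
E
```

```text
time_s: 10.75
tool_pos: [0.6252, -0.0171, 0.2361]
tool_rot: [-179.8, 0.0, -88.1]
force: [-0.9, -0.1, -0.0]
grip_width: 0.0863
now [ 0.6252 -0.0171  0.2361] [-179.8    0.   -88.1] tip z 0.1664 F [-0.9 -0.1 -0. ] w 0.0863 t 10.8
shift cm now [ 0.2   1.27 12.49] rot [-0.004  0.     0.003] shift after rot [ 0.2   1.23 12.49]
```

View pics/t4c.png

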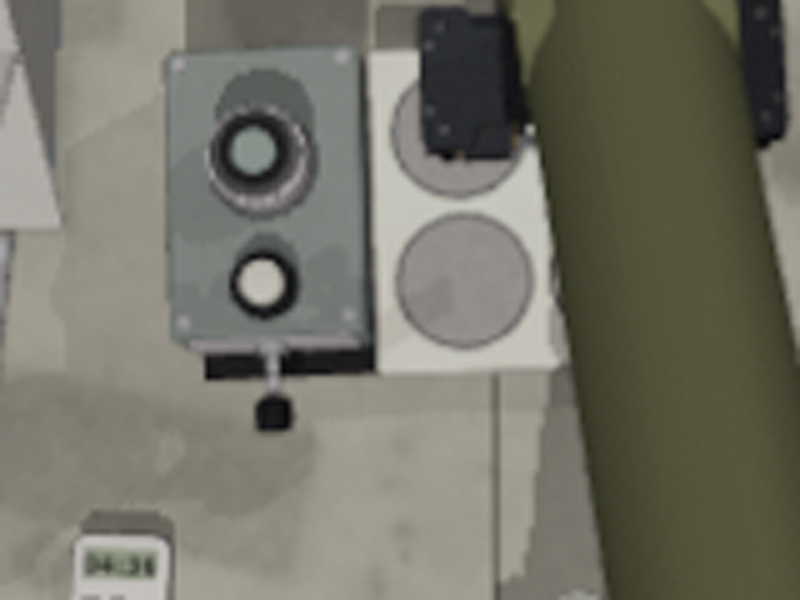

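```bash
python3 -m creep '[[0.2,1.2,3,0,0,0,1],[0,0,3,0,0,0,1],[0,0,3,0,0,0,1],[0,0,0,0,0,0,1]]' 30; python3 to.py .613 -.0195 .0425 -88.3
python3 - <<'E'
from h import *
c=load('t4');print(onz(c,190+274.5/5-.4,130+412.5/5-.4,.05),'mid .4723 .1832')
E
```

```text
time_s: 11.2
tool_pos: [0.6122, -0.0118, 0.1478]
tool_rot: [-179.6, 0.3, -87.8]
force: [-0.7, 0.2, -0.6]
grip_width: 0.087
now [ 0.6122 -0.0118  0.1478] [-179.6    0.3  -87.8] tip z 0.0781 F [-0.7  0.2 -0.6] w 0.087 t 11.2
shift cm now [ 0.79 -0.02  3.55] rot [-0.008  0.005  0.009] shift after rot [ 0.77 -0.06  3.56]
[0.47241808 0.18209076 0.05      ] mid .4723 .1832
```

Rod in the middle click (knob x 0.4724 against 0.4723 predicted). Descend on the disc.

```bash
python3 -m creep '[[0.8,0,1,0,0,0,1],[0,0,1.2,0,0,0,1],[0,0,0.8,0,0,0,1],[0,0,0,0,0,0,1]]' 30; python3 to.py .613 -.0195 .0425 -88.3
```

```text
time_s: 11.6
tool_pos: [0.6146, -0.0183, 0.1205]
tool_rot: [-179.2, 0.3, -87.6]
force: [-0.6, 0.3, 0.1]
grip_width: 0.0873
now [ 0.6146 -0.0183  0.1205] [-179.2    0.3  -87.6] tip z 0.0508 F [-0.6  0.3  0.1] w 0.0873 t 11.6
shift cm now [0.12 0.18 0.83] rot [-0.014  0.005  0.012] shift after rot [0.12 0.16 0.83]
```

```bash
python3 -m creep '[[0.1,0.2,0.5,-0.01,0,0,1],[0,0,0.3,0,0,0,1],[0,0,0,0,0,0,1],[0,0,0,0,0,0,0.4],[0,0,0,0,0,0,0.4],[0,0,0,0,0,0,0.4],[0,0,0,0,0,0,0.4],[0,0,0,0,0,0,0.4]]' 30; python3 to.py .613 -.0195 .0425 -88.3
```

```text
time_s: 12.4
tool_pos: [0.6141, -0.0189, 0.114]
tool_rot: [-179.6, 0.3, -87.6]
force: [0.3, 0.8, -0.4]
grip_width: 0.055
now [ 0.6141 -0.0189  0.114 ] [-179.6    0.3  -87.6] tip z 0.0443 F [ 0.3  0.8 -0.4] w 0.055 t 12.4
shift cm now [0.05 0.12 0.18] rot [-0.006  0.005  0.012] shift after rot [0.05 0.11 0.18]
```

```bash
python3 -m creep '[[0,0,0,0,0,0,0.75],[0,0.1,0.25,0,0,0,0.75],[0,0,0,0,0,0,0.4],[0,0,0,0,0,0,0.4],[0,0,0,0,0,0,0.4],[0,0,0,0,0,0,0.4]]' 30; python3 to.py .613 -.0195 .0425 -88.3
```

```text
time_s: 13.0
tool_pos: [0.613, -0.019, 0.1114]
tool_rot: [-179.6, 0.3, -87.6]
force: [0.1, 0.6, -0.0]
grip_width: 0.0541
now [ 0.613  -0.019   0.1114] [-179.6    0.3  -87.6] tip z 0.0417 F [ 0.1  0.6 -0. ] w 0.0541 t 13.0
shift cm now [ 0.05  0.01 -0.08] rot [-0.006  0.005  0.012] shift after rot [ 0.05  0.01 -0.08]
```

```bash
python3 -m creep '[[0,0,-2,0,0,0,0.4],[0,0,-4,0,0,0,0.4],[0,0,-4,0,0,0,0.4],[0,0,-2,0,0,0,0.4],[-4,0.8,0,0,0,0,0.4],[-4,0.8,0,0,0,0,0.4],[-4,0.8,0,0,0,0,0.4],[-4,0.8,0,0,0,0,0.4],[-4,0.8,0,0,0,0,0.4],[-4,0.8,0,0,0,0,0.4],[-4,0.8,0,0,0,0,0.4],[-4,0.8,0,0,0,0,0.4],[-4,0.8,0,0,0,0,0.4],[-4,0.8,0,0,0,0,0.4],[0,0,0,0,0,0,0.4]]'; python3 to.py .517 .430 .0065 -88.3
```

```text
time_s: 14.5
tool_pos: [0.5127, 0.3881, 0.2347]
tool_rot: [-179.8, 0.3, -88.1]
force: [-0.1, 1.1, -0.6]
grip_width: 0.055
now [0.5127 0.3881 0.2347] [-179.8    0.3  -88.1] tip z 0.165 F [-0.1  1.1 -0.6] w 0.055 t 14.5
shift cm now [-4.09 -0.51 15.87] rot [-0.003  0.005  0.003] shift after rot [-4.18 -0.55 15.85]
```

```bash
python3 -m creep '[[-4.1,-0.5,0,0,0,0,0.4],[0,0,4,0,0,0,0.4],[0,0,4,0,0,0,0.4],[0,0,4,0,0,0,0.4],[0,0,0,0,0,0,0.4]]'; python3 to.py .517 .430 .0065 -88.3
```

```text
time_s: 15.0
tool_pos: [0.5169, 0.4324, 0.1117]
tool_rot: [-179.7, 0.3, -88.0]
force: [0.2, -1.2, -2.0]
grip_width: 0.0538
now [0.5169 0.4324 0.1117] [-179.7    0.3  -88. ] tip z 0.042 F [ 0.2 -1.2 -2. ] w 0.0538 t 15.0
shift cm now [0.26 0.02 3.55] rot [-0.005  0.005  0.006] shift after rot [ 0.24 -0.    3.55]
```

```bash
python3 -m creep '[[0.2,0,1.5,0,0,0,0.4],[0,0,1.0,0,0,0,0.4],[0,0,0.7,0,0,0,0.4],[0,0,0,0,0,0,0.4]]'; python3 to.py .517 .430 .0065 -88.3
```

```text
time_s: 15.4
tool_pos: [0.5198, 0.431, 0.0822]
tool_rot: [-179.4, 0.5, -88.1]
force: [-1.2, 0.7, -1.2]
grip_width: 0.0539
now [0.5198 0.431  0.0822] [-179.4    0.5  -88.1] tip z 0.0125 F [-1.2  0.7 -1.2] w 0.0539 t 15.4
shift cm now [0.1  0.29 0.6 ] rot [-0.01   0.008  0.004] shift after rot [0.09 0.29 0.6 ]
```

```bash
python3 -m creep '[[0,0,0.4,0,0,0,0.4],[0,0,0.2,0,0,0,0.4],[0,0,0.2,0,0,0,0.4],[0,0,0,0,0,0,0.4]]'; python3 to.py .517 .430 .0065 -88.3
```

```text
time_s: 15.8
tool_pos: [0.5215, 0.4323, 0.0769]
tool_rot: [-179.2, 0.7, -88.1]
force: [0.4, -0.5, -1.0]
grip_width: 0.0541
now [0.5215 0.4323 0.0769] [-179.2    0.7  -88.1] tip z 0.0072 F [ 0.4 -0.5 -1. ] w 0.0541 t 15.8
shift cm now [0.21 0.46 0.06] rot [-0.014  0.011  0.003] shift after rot [0.21 0.46 0.07]
```

```bash
python3 -m creep '[[0,0,0.1,0,0,0,0.4],[0,0,0,0,0,0,0.8],[0,0,0,0,0,0,0.8],[0,0,0,0,0,0,0.8],[0,0,-1,0,0,0,0.8],[0,0,-3,0,0,0,0.8],[0,0,-4,0,0,0,0.8],[0,0,-4,0,0,0,0.8],[0,0,-3,0,0,0,0.8],[4,0,0,0,0,0,0.8],[4,0,0,0,0,0,0.8],[4,0,0,0,0,0,0.8],[4,0,0,0,0,0,0.8],[4,0,0,0,0,0,0.8],[4,0,0,0,0,0,0.8],[4,0,0,0,0,0,0.8],[4,0,0,0,0,0,0.8]]'; python3 to.py .48 -.23 .16 1.7
python3 - <<'E'
from h import *
snap('top','t5');snap('side','s5')
a=cv2.imread('pics/t5.png');cv2.imwrite('pics/t5c.png',np.vstack([cv2.resize(a[160:235,130:290],None,fx=4,fy=4),cv2.resize(a[135:285,330:480],None,fx=2,fy=2,).copy() if 0 else cv2.resize(a[170:245,330:490],None,fx=4,fy=4)]))
E
```

```text
time_s: 17.5
tool_pos: [0.5298, 0.1115, 0.2392]
tool_rot: [-178.4, 1.2, -87.0]
force: [0.6, -0.9, -0.5]
grip_width: 0.0695
now [0.5298 0.1115 0.2392] [-178.4    1.2  -87. ] tip z 0.1695 F [ 0.6 -0.9 -0.5] w 0.0695 t 17.5
shift cm now [33.86  6.75  0.05] rot [-0.038 -0.005 -1.549] shift after rot [-5.99 33.99  0.95]
```

View pics/t5c.png

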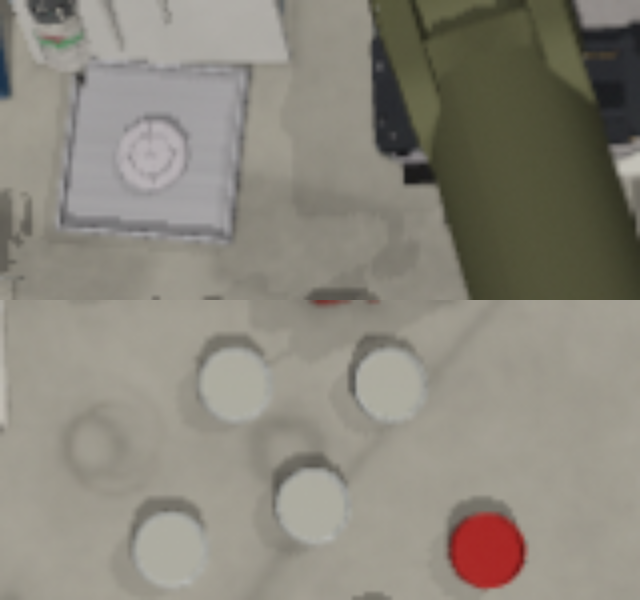

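```bash
cat > dishes.py <<'E'
import sys
from h import *
tag=sys.argv[1]; c=snap('top',tag)
R=np.array(c['R']);t=np.array(c['t']);Z=c['z_map'];v,u=np.mgrid[0:400,0:640]
p=cv2.undistortPoints(np.stack([u,v],-1).reshape(-1,1,2).astype(float),K(c),np.array(c['distortion'],float)).reshape(400,640,2)
P=(np.dstack([p,np.ones((400,640))])*Z[...,None]-t)@R
f=c['frame'].astype(int)
sat=f.max(2)-f.min(2)
for nm,lo,hi,xr,yr in (('table',.006,.024,(.33,.75),(-.6,-.12)),('deck',.044,.064,(.49,.72),(-.09,.125))):
    m=((Z>0)&(P[...,2]>lo)&(P[...,2]<hi)&(sat<40)&(P[...,0]>xr[0])&(P[...,0]<xr[1])&(P[...,1]>yr[0])&(P[...,1]<yr[1])).astype(np.uint8)
    n,l,s,ce=cv2.connectedComponentsWithStats(m)
    for i in range(1,n):
        if s[i,4]>80: print(nm,s[i,4],'px',ce[i].round(1),'xy',onz(c,*ce[i],(lo+hi)/2)[:2].round(4),'z',np.median(P[...,2][l==i]).round(4))
E
python3 -m creep '[[4,0.4,0,0,0,0,0.95],[4,0.4,0,0,0,0,0.95],[4,0.4,0,0,0,0,0.95],[4,0.4,0,0,0,0,0.95],[4,0.4,0,0,0,0,0.95],[4,0.4,0,0,0,0,0.95],[0,0,0,0,0,-0.145,0.95],[0,0,0,0,0,-0.145,0.95],[0,0,0,0,0,-0.145,0.95],[0,0,0,0,0,-0.145,0.95],[0,0,0,0,0,-0.145,0.95],[0,0,0,0,0,-0.145,0.95],[0,0,0,0,0,-0.145,0.95],[0,0,0,0,0,-0.145,0.95],[0,0,0,0,0,-0.145,0.95],[0,0,0,0,0,-0.145,0.95],[0,0,0,0,0,-0.1,0.95]]' 12; python3 dishes.py t6;  python3 to.py .54 -.262 .10 1.7
```

```text
time_s: 19.3
tool_pos: [0.5212, -0.135, 0.2491]
tool_rot: [-179.4, -2.7, 4.7]
force: [0.5, -0.6, 0.5]
grip_width: 0.0822
table 268 px [427.  190.7] xy [ 0.5385 -0.3861] z 0.0124
table 285 px [407.7 220.8] xy [ 0.4442 -0.321 ] z 0.0124
now [ 0.5213 -0.1349  0.2493] [-179.4   -2.7    4.9] tip z 0.1796 F [ 0.2 -0.3 -0.3] w 0.0832 t 19.4
shift cm now [ 0.39 12.91  7.86] rot [-0.011 -0.048  0.057] shift after rot [ 1.5  12.76  7.96]
```

```bash
python3 -m creep '[[0.4,4.2,1,0,-0.048,0.055,1],[0.4,4.2,2,0,0,0,1],[0.4,4.2,2,0,0,0,1],[0,0,0,0,0,0,1]]' 12; python3 to.py .5395 -.2627 .006 1.7
```

```text
time_s: 19.75
tool_pos: [0.5434, -0.2599, 0.2012]
tool_rot: [-179.6, -0.2, 1.7]
force: [-0.4, -0.5, -1.0]
grip_width: 0.0865
now [ 0.5434 -0.2599  0.2012] [-179.6   -0.2    1.7] tip z 0.1315 F [-0.4 -0.5 -1. ] w 0.0865 t 19.8
shift cm now [-0.45  0.36 12.54] rot [-0.007 -0.004 -0.   ] shift after rot [-0.4   0.27 12.55]
```

```bash
python3 -m creep '[[-0.4,0.3,3,0,0,0,1],[0,0,3,0,0,0,1],[0,0,2.5,0,0,0,1],[0,0,0,0,0,0,1]]' 12; python3 to.py .5395 -.2627 .006 1.7
```

```text
time_s: 20.15
tool_pos: [0.542, -0.2625, 0.1163]
tool_rot: [-179.6, -0.5, 1.1]
force: [-1.1, 0.7, -0.2]
grip_width: 0.0871
now [ 0.542  -0.2625  0.1163] [-179.6   -0.5    1.1] tip z 0.0466 F [-1.1  0.7 -0.2] w 0.0871 t 20.1
shift cm now [-0.28  0.05  4.05] rot [-0.007 -0.008 -0.01 ] shift after rot [-0.25  0.02  4.06]
```

```bash
python3 -m creep '[[-0.3,0,2,0,0,0,1],[0,0,1.5,0,0,0,1],[0,0,0.4,0,0,0,1],[0,0,0,0,0,0,1],[0,0,0,0,0,0,0.5],[0,0,0,0,0,0,0.5],[0,0,0,0,0,0,0.5],[0,0,0,0,0,0,0.5]]' 15; python3 to.py .5395 -.2627 .006 1.7
```

```text
time_s: 20.95
tool_pos: [0.5454, -0.2618, 0.0851]
tool_rot: [-179.9, -1.1, 1.0]
force: [0.2, 0.1, -0.8]
grip_width: 0.063
now [ 0.5454 -0.2618  0.0851] [-179.9   -1.1    1. ] tip z 0.0154 F [ 0.2  0.1 -0.8] w 0.063 t 20.9
shift cm now [-0.61  0.08  0.92] rot [-0.002 -0.02  -0.012] shift after rot [-0.59  0.07  0.94]
```

```bash
python3 -m creep '[[-0.6,0,0,0,-0.02,0,1],[0,0,0,0,0,0,1],[0,0,0,0,0,0,1],[0,0,0.6,0,0,0,1],[0,0,0.4,0,0,0,1],[0,0,0,0,0,0,1]]' 15; python3 to.py .5395 -.2627 .006 1.7
```

```text
time_s: 21.55
tool_pos: [0.5388, -0.2622, 0.0744]
tool_rot: [-179.9, 0.1, 1.0]
force: [-0.0, 1.4, -0.4]
grip_width: 0.0868
now [ 0.5388 -0.2622  0.0744] [-1.799e+02  1.000e-01  1.000e+00] tip z 0.0047 F [-0.   1.4 -0.4] w 0.0868 t 21.6
shift cm now [ 0.07  0.05 -0.13] rot [-0.002  0.002 -0.012] shift after rot [ 0.07  0.05 -0.13]
```

```bash
python3 -m creep '[[0,0,0,0,0,0,0.5],[0,0,0,0,0,0,0.5],[0,0,0,0,0,0,0.5],[0,0,0,0,0,0,0.5],[0,0,0,0,0,0,0.5],[0,0,0,0,0,0,0.5]]' 15; python3 to.py .5395 -.2627 .006 1.7
```

```text
time_s: 22.15
tool_pos: [0.5388, -0.2621, 0.0742]
tool_rot: [-179.9, 0.1, 1.0]
force: [-0.2, -1.2, -0.5]
grip_width: 0.0591
now [ 0.5388 -0.2621  0.0742] [-1.799e+02  1.000e-01  1.000e+00] tip z 0.0045 F [-0.2 -1.2 -0.5] w 0.0591 t 22.1
shift cm now [ 0.07  0.06 -0.15] rot [-0.002  0.002 -0.012] shift after rot [ 0.07  0.06 -0.15]
```

```bash
python3 -m creep '[[0,0,-1,0,0,0,0.5],[0,0,-3,0,0,0,0.5],[0,0,-4,0,0,0,0.5],[0,0,-3,0,0,0,0.5],[1.2,-3.6,0,0,0,0,0.5],[1.2,-3.6,0,0,0,0,0.5],[1.2,-3.6,0,0,0,0,0.5],[1.2,-3.6,0,0,0,0,0.5],[1.2,-3.6,0,0,0,0,0.5],[1.2,-3.6,0,0,0,0,0.5],[1.2,-3.6,0,0,0,0,0.5],[1.2,-3.6,0,0,0,0,0.5],[1.2,-3.6,0,0,0,0,0.5],[0,0,0,0,0,0,0.5]]' 15; python3 to.py .6478 .0704 .0455 1.7
```

```text
time_s: 23.55
tool_pos: [0.6471, 0.0728, 0.2007]
tool_rot: [180.0, -0.5, 0.6]
force: [-0.6, -0.2, 0.4]
grip_width: 0.0589
now [0.6471 0.0728 0.2007] [180.   -0.5   0.6] tip z 0.131 F [-0.6 -0.2  0.4] w 0.0589 t 23.6
shift cm now [-0.    0.23  8.55] rot [ 0.001 -0.009 -0.02 ] shift after rot [0.07 0.24 8.55]
```

```bash
python3 -m creep '[[0,0.2,3,0,0,0,0.5],[0,0,3,0,0,0,0.5],[0,0,1.2,0,0,0,0.5],[0,0,0,0,0,0,0.5]]' 15; python3 to.py .6478 .0704 .0455 1.7
```

```text
time_s: 23.95
tool_pos: [0.6493, 0.0719, 0.131]
tool_rot: [179.9, -0.8, 0.8]
force: [-1.0, -0.4, 0.2]
grip_width: 0.0588
now [0.6493 0.0719 0.131 ] [179.9  -0.8   0.8] tip z 0.0613 F [-1.  -0.4  0.2] w 0.0588 t 23.9
shift cm now [-0.18  0.15  1.58] rot [ 0.001 -0.014 -0.017] shift after rot [-0.16  0.15  1.58]
```

```bash
python3 -m creep '[[-0.2,0.1,0.8,0,-0.014,0,0.5],[0,0,0.5,0,0,0,0.5],[0,0,0.4,0,0,0,0.5],[0,0,0,0,0,0,0.5]]' 15; python3 to.py .6478 .0704 .0455 1.7
```

```text
time_s: 24.35
tool_pos: [0.6492, 0.0692, 0.1166]
tool_rot: [179.9, -0.2, 0.6]
force: [-0.0, -0.8, -0.2]
grip_width: 0.0591
now [0.6492 0.0692 0.1166] [179.9  -0.2   0.6] tip z 0.0469 F [-0.  -0.8 -0.2] w 0.0591 t 24.4
shift cm now [-0.14 -0.12  0.14] rot [ 0.002 -0.003 -0.019] shift after rot [-0.14 -0.12  0.14]
```

```bash
python3 -m creep '[[-0.1,-0.1,0.2,0,0,0,0.5],[0,0,0,0,0,0,0.85],[0,0,0,0,0,0,0.85],[0,0,0,0,0,0,0.85],[0,0,-1,0,0,0,0.85],[0,0,-3,0,0,0,0.85],[0,0,-4,0,0,0,0.85],[-1,4,0,0,0,0,1],[-1,4,0,0,0,0,1],[-1,4,0,0,0,0,1],[-1,4,0,0,0,0,1],[-1,4,0,0,0,0,1],[-1,4,0,0,0,0,1],[-1,4,0,0,0,0,1],[-1,4,0,0,0,0,1],[-1,4,0,0,0,0,1],[-1,4,0,0,0,0,1],[-1,4,0,0,0,0,1],[0,0,0,0,0,0,1]]' 15; python3 dishes.py t7; python3 to.py .5385 -.3861 .005 1.7
```

```text
time_s: 26.25
tool_pos: [0.5447, -0.3844, 0.2133]
tool_rot: [179.6, -1.3, 1.2]
force: [-0.8, -0.2, 0.5]
grip_width: 0.0873
table 254 px [426.8 190.7] xy [ 0.5386 -0.3853] z 0.0122
table 291 px [407.7 220.8] xy [ 0.4441 -0.3211] z 0.0128
table 289 px [371.8 231.8] xy [ 0.4111 -0.2077] z 0.0127
deck 295 px [282.6 154.9] xy [0.6475 0.0661] z 0.0523
now [ 0.5464 -0.3807  0.2136] [179.8  -1.3   1.4] tip z 0.1439 F [-0.2 -0.3  0.1] w 0.0873 t 26.3
shift cm now [-1.13  0.47 13.87] rot [ 0.004 -0.024 -0.006] shift after rot [-0.81  0.52 13.89]
```

```bash
python3 -m creep '[[-0.8,0.5,3,0,-0.024,0,1],[0,0,3,0,0,0,1],[0,0,3,0,0,0,1],[0,0,1.5,0,0,0,1],[0,0,0,0,0,0,1]]' 15; python3 to.py .5385 -.386 .005 1.7
```

```text
time_s: 26.8
tool_pos: [0.5432, -0.3804, 0.1076]
tool_rot: [179.8, -0.2, 1.8]
force: [0.2, -0.2, 0.3]
grip_width: 0.0868
now [ 0.5432 -0.3804  0.1076] [179.8  -0.2   1.8] tip z 0.0379 F [ 0.2 -0.2  0.3] w 0.0868 t 26.8
shift cm now [-0.49  0.54  3.29] rot [ 0.003 -0.004  0.001] shift after rot [-0.48  0.55  3.29]
```

```bash
python3 -m creep '[[-0.6,0.6,1.2,0,0,0,1],[-0.1,0,1,0,0,0,1],[-0.1,0,0.8,0,0,0,1],[0,0,0.6,0,0,0,1],[0,0,0,0,0,0,1]]' 15; python3 to.py .5385 -.386 .005 1.7
```

```text
time_s: 27.3
tool_pos: [0.5373, -0.387, 0.0725]
tool_rot: [179.7, -0.4, 1.9]
force: [0.4, -0.3, -0.4]
grip_width: 0.0869
now [ 0.5373 -0.387   0.0725] [179.7  -0.4   1.9] tip z 0.0028 F [ 0.4 -0.3 -0.4] w 0.0869 t 27.3
shift cm now [ 0.13 -0.09 -0.22] rot [ 0.006 -0.008  0.003] shift after rot [ 0.13 -0.09 -0.22]
```

```bash
python3 -m creep '[[0,0,-0.2,0,0,0,0.5],[0,0,0,0,0,0,0.5],[0,0,0,0,0,0,0.5],[0,0,0,0,0,0,0.5],[0,0,0,0,0,0,0.5],[0,0,0,0,0,0,0.5],[0,0,-1,0,0,0,0.5],[0,0,-3,0,0,0,0.5],[0,0,-4,0,0,0,0.5],[0,0,-3,0,0,0,0.5],[1.2,-3.9,0,0,0,0,0.5],[1.2,-3.9,0,0,0,0,0.5],[1.2,-3.9,0,0,0,0,0.5],[1.2,-3.9,0,0,0,0,0.5],[1.2,-3.9,0,0,0,0,0.5],[1.2,-3.9,0,0,0,0,0.5],[1.2,-3.9,0,0,0,0,0.5],[1.2,-3.9,0,0,0,0,0.5],[1.2,-3.9,0,0,0,0,0.5],[0,0,0,0,0,0,0.5]]' 15; python3 to.py .6506 -.0236 .046 1.7
```

```text
time_s: 29.3
tool_pos: [0.6386, -0.0219, 0.2001]
tool_rot: [179.3, -1.2, 1.5]
force: [-0.7, 0.3, 0.6]
grip_width: 0.0589
now [ 0.6386 -0.0219  0.2001] [179.3  -1.2   1.5] tip z 0.1304 F [-0.7  0.3  0.6] w 0.0589 t 29.3
shift cm now [1.02 0.1  8.46] rot [ 0.013 -0.021 -0.003] shift after rot [1.19 0.21 8.44]
```

```bash
python3 -m creep '[[1,0.1,3,0.013,-0.021,0,0.5],[0,0,3,0,0,0,0.5],[0,0,1,0,0,0,0.5],[0,0,0,0,0,0,0.5]]' 15; python3 to.py .6506 -.0236 .046 1.7
```

```text
time_s: 29.7
tool_pos: [0.6515, -0.0208, 0.1331]
tool_rot: [180.0, -0.3, 1.8]
force: [-0.9, 0.0, -0.1]
grip_width: 0.0588
now [ 0.6515 -0.0208  0.1331] [180.   -0.3   1.8] tip z 0.0634 F [-0.9  0.  -0.1] w 0.0588 t 29.7
shift cm now [-0.11  0.28  1.74] rot [ 0.    -0.005  0.002] shift after rot [-0.1   0.28  1.74]
```

```bash
python3 -m creep '[[-0.1,0.3,0.8,0,0,0,0.5],[-0.1,0,0.6,0,0,0,0.5],[0,0,0.3,0,0,0,0.5],[0,0,0.1,0,0,0,0.5],[0,0,0,0,0,0,0.5]]' 15; python3 to.py .6506 -.0236 .046 1.7
```

```text
time_s: 30.2
tool_pos: [0.6511, -0.026, 0.1182]
tool_rot: [179.9, -0.6, 1.6]
force: [-0.2, -0.4, -0.1]
grip_width: 0.0587
now [ 0.6511 -0.026   0.1182] [179.9  -0.6   1.6] tip z 0.0485 F [-0.2 -0.4 -0.1] w 0.0587 t 30.2
shift cm now [-0.04 -0.25  0.25] rot [ 0.002 -0.011 -0.001] shift after rot [-0.04 -0.25  0.25]
```

```bash
python3 -m creep '[[-0.1,-0.2,0.4,0,0,0,0.5],[0,0,0,0,0,0,0.85],[0,0,0,0,0,0,0.85],[0,0,0,0,0,0,0.85],[0,0,-1,0,0,0,0.85],[0,0,-3,0,0,0,0.85],[0,0,-4,0,0,0,0.85],[-2,3,0,0,0,0,1],[-2,3,0,0,0,0,1],[-2,3,0,0,0,0,1],[-2,3,0,0,0,0,1],[-2,3,0,0,0,0,1],[-2,3,0,0,0,0,1],[-2,3,0,0,0,0,1],[-2,3,0,0,0,0,1],[-2,3,0,0,0,0,1],[-1.5,2,0,0,0,0,1],[0,0,0,0,0,0,1]]' 15; python3 dishes.py t8; python3 to.py .444 -.321 .005 1.7
```

```text
time_s: 32.0
tool_pos: [0.4601, -0.3265, 0.2058]
tool_rot: [179.7, -1.3, 2.1]
force: [0.2, 0.5, -0.3]
grip_width: 0.0869
table 263 px [406.8 220.7] xy [ 0.4444 -0.3184] z 0.0126
table 290 px [371.8 231.8] xy [ 0.4111 -0.2076] z 0.013
deck 299 px [282.7 154.9] xy [0.6474 0.0656] z 0.0522
deck 296 px [312.8 153.3] xy [ 0.6517 -0.0268] z 0.0524
now [ 0.4615 -0.3247  0.206 ] [179.8  -1.4   2.3] tip z 0.1363 F [-0.2 -0.1  0.8] w 0.0867 t 32.0
shift cm now [-2.05 -0.48 13.08] rot [ 0.004 -0.024  0.01 ] shift after rot [-1.74 -0.42 13.13]
```

```bash
python3 -m creep '[[-2,-0.4,2,0,-0.024,0,1],[0,0,3,0,0,0,1],[0,0,3,0,0,0,1],[0,0,1.5,0,0,0,1],[0,0,0,0,0,0,1]]' 15; python3 to.py .444 -.321 .005 1.7
```

```text
time_s: 32.55
tool_pos: [0.4487, -0.3146, 0.1116]
tool_rot: [179.8, -0.5, 2.8]
force: [-0.4, -0.1, 0.1]
grip_width: 0.0871
now [ 0.4487 -0.3146  0.1116] [179.8  -0.5   2.8] tip z 0.0419 F [-0.4 -0.1  0.1] w 0.0871 t 32.5
shift cm now [-0.53  0.6   3.69] rot [ 0.004 -0.008  0.02 ] shift after rot [-0.49  0.63  3.69]
```

```bash
python3 -m creep '[[-0.6,0.7,1.4,0,0,0,1],[-0.1,0,1.2,0,0,0,1],[-0.1,0,0.8,0,0,0,1],[0,0,0.4,0,0,0,1],[0,0,0,0,0,0,1]]' 15; python3 to.py .444 -.321 .005 1.7
```

```text
time_s: 33.05
tool_pos: [0.444, -0.3212, 0.0733]
tool_rot: [179.7, -0.7, 3.1]
force: [-0.7, 0.6, 0.7]
grip_width: 0.087
now [ 0.444  -0.3212  0.0733] [179.7  -0.7   3.1] tip z 0.0036 F [-0.7  0.6  0.7] w 0.087 t 33.0
shift cm now [ 0.   -0.02 -0.14] rot [ 0.006 -0.012  0.024] shift after rot [ 0.   -0.02 -0.14]
```

```bash
python3 -m creep '[[0,0,-0.1,0,0,0,0.5],[0,0,0,0,0,0,0.5],[0,0,0,0,0,0,0.5],[0,0,0,0,0,0,0.5],[0,0,0,0,0,0,0.5],[0,0,0,0,0,0,0.5],[0,0,-1,0,0,0,0.5],[0,0,-3,0,0,0,0.5],[0,0,-4,0,0,0,0.5],[0,0,-3,0,0,0,0.5],[1.1,-4.1,0,0,0,0,0.5],[1.1,-4.1,0,0,0,0,0.5],[1.1,-4.1,0,0,0,0,0.5],[1.1,-4.1,0,0,0,0,0.5],[1.1,-4.1,0,0,0,0,0.5],[1.1,-4.1,0,0,0,0,0.5],[1.1,-4.1,0,0,0,0,0.5],[1.1,-4.1,0,0,0,0,0.5],[1.1,-4.1,0,0,0,0,0.5],[0,0,0,0,0,0,0.5]]' 15; python3 to.py .5538 .0676 .045 1.7
```

```text
time_s: 35.05
tool_pos: [0.5275, 0.0651, 0.2]
tool_rot: [179.2, -1.6, 2.7]
force: [0.3, -0.6, -0.4]
grip_width: 0.0587
now [0.5275 0.0651 0.2   ] [179.2  -1.6   2.7] tip z 0.1303 F [ 0.3 -0.6 -0.4] w 0.0587 t 35.0
shift cm now [ 2.4  -0.24  8.6 ] rot [ 0.014 -0.028  0.018] shift after rot [ 2.63 -0.17  8.53]
```

```bash
python3 -m creep '[[2.5,-0.2,2,0.014,-0.028,0,0.5],[0,0,3,0,0,0,0.5],[0,0,2,0,0,0,0.5],[0,0,0,0,0,0,0.5]]' 15; python3 to.py .5538 .0676 .045 1.7
```

```text
time_s: 35.45
tool_pos: [0.5553, 0.0697, 0.1327]
tool_rot: [179.9, -0.2, 3.0]
force: [-1.0, -0.1, -1.1]
grip_width: 0.0586
now [0.5553 0.0697 0.1327] [179.9  -0.2   3. ] tip z 0.063 F [-1.  -0.1 -1.1] w 0.0586 t 35.5
shift cm now [-0.17  0.2   1.8 ] rot [ 0.001 -0.004  0.023] shift after rot [-0.16  0.21  1.8 ]
```

```bash
python3 -m creep '[[-0.2,0.2,0.8,0,0,0,0.5],[-0.1,0,0.6,0,0,0,0.5],[0,0,0.4,0,0,0,0.5],[0,0,0.1,0,0,0,0.5],[0,0,0,0,0,0,0.5]]' 15; python3 to.py .5538 .0676 .045 1.7
```

```text
time_s: 35.95
tool_pos: [0.5537, 0.0663, 0.1164]
tool_rot: [179.8, -0.5, 2.9]
force: [-0.7, 0.4, -0.5]
grip_width: 0.0588
now [0.5537 0.0663 0.1164] [179.8  -0.5   2.9] tip z 0.0467 F [-0.7  0.4 -0.5] w 0.0588 t 36.0
shift cm now [ 0.02 -0.13  0.17] rot [ 0.003 -0.009  0.021] shift after rot [ 0.02 -0.13  0.17]
```

```bash
python3 -m creep '[[0,-0.1,0.25,0,0,0,0.5],[0,0,0,0,0,0,0.85],[0,0,0,0,0,0,0.85],[0,0,0,0,0,0,0.85],[0,0,-1,0,0,0,0.85],[0,0,-3,0,0,0,0.85],[0,0,-4,0,0,0,0.85],[-1.5,3.3,0,0,0,0,1],[-1.5,3.3,0,0,0,0,1],[-1.5,3.3,0,0,0,0,1],[-1.5,3.3,0,0,0,0,1],[-1.5,3.3,0,0,0,0,1],[-1.5,3.3,0,0,0,0,1],[-1.5,3.3,0,0,0,0,1],[-1.5,3.3,0,0,0,0,1],[0,0,0,0,0,0,1]]' 15; python3 dishes.py t9; python3 to.py .411 -.208 .005 1.7
```

```text
time_s: 37.55
tool_pos: [0.4469, -0.209, 0.2072]
tool_rot: [179.6, -1.3, 3.4]
force: [-0.9, 0.3, 0.7]
grip_width: 0.0868
table 115 px [366.8 231.1] xy [ 0.4133 -0.1923] z 0.0126
deck 300 px [312.9 153.4] xy [ 0.6514 -0.027 ] z 0.0529
deck 297 px [282.6 154.9] xy [0.6475 0.0659] z 0.0526
deck 302 px [283.2 184.8] xy [0.5544 0.0644] z 0.0525
now [ 0.4481 -0.2064  0.2074] [179.7  -1.3   3.6] tip z 0.1377 F [-0.3  0.5  0.8] w 0.0867 t 37.6
shift cm now [-4.02 -0.14 13.18] rot [ 0.005 -0.023  0.032] shift after rot [-3.72  0.05 13.27]
```

```bash
python3 -m creep '[[-3.8,0,0,0,-0.023,0.03,1],[-0.2,0,3,0,0,0,1],[0,0,3,0,0,0,1],[0,0,3,0,0,0,1],[0,0,0,0,0,0,1]]' 15; python3 to.py .411 -.208 .005 1.7
```

```text
time_s: 38.1
tool_pos: [0.4118, -0.205, 0.1184]
tool_rot: [179.6, -0.4, 2.2]
force: [0.3, -1.2, -0.4]
grip_width: 0.0875
now [ 0.4118 -0.205   0.1184] [179.6  -0.4   2.2] tip z 0.0487 F [ 0.3 -1.2 -0.4] w 0.0875 t 38.1
shift cm now [-0.12  0.26  4.37] rot [ 0.008 -0.007  0.008] shift after rot [-0.09  0.3   4.37]
```

```bash
python3 -m creep '[[-0.3,0.4,2,0,0,0,1],[-0.1,0,1.3,0,0,0,1],[-0.1,0,0.8,0,0,0,1],[0,0,0.4,0,0,0,1],[0,0,0,0,0,0,1]]' 15; python3 to.py .411 -.208 .005 1.7
```

```text
time_s: 38.6
tool_pos: [0.4125, -0.2075, 0.0769]
tool_rot: [179.4, -0.8, 2.5]
force: [-0.3, 0.1, -0.9]
grip_width: 0.0872
now [ 0.4125 -0.2075  0.0769] [179.4  -0.8   2.5] tip z 0.0072 F [-0.3  0.1 -0.9] w 0.0872 t 38.6
shift cm now [-0.16  0.05  0.22] rot [ 0.01  -0.014  0.014] shift after rot [-0.15  0.05  0.22]
```

```bash
python3 -m creep '[[-0.2,0,0.25,0,0,0,1],[0,0,0,0,0,0,0.5],[0,0,0,0,0,0,0.5],[0,0,0,0,0,0,0.5],[0,0,0,0,0,0,0.5],[0,0,0,0,0,0,0.5],[0,0,0,0,0,0,0.5],[0,0,-1,0,0,0,0.5],[0,0,-3,0,0,0,0.5],[0,0,-4,0,0,0,0.5],[0,0,-3,0,0,0,0.5],[2.5,-3.1,0,0,0,0,0.5],[2.5,-3.1,0,0,0,0,0.5],[2.5,-3.1,0,0,0,0,0.5],[2.5,-3.1,0,0,0,0,0.5],[2.5,-3.1,0,0,0,0,0.5],[2.5,-3.1,0,0,0,0,0.5],[0,0,0,0,0,0,0.5]]' 15; python3 to.py .5566 -.0264 .045 1.7
```

```text
time_s: 40.4
tool_pos: [0.5573, -0.0089, 0.1998]
tool_rot: [179.2, -1.4, 2.1]
force: [-0.9, 0.8, 0.2]
grip_width: 0.0588
now [ 0.5573 -0.0089  0.1998] [179.2  -1.4   2.1] tip z 0.1301 F [-0.9  0.8  0.2] w 0.0588 t 40.4
shift cm now [-0.35  1.62  8.52] rot [ 0.014 -0.025  0.007] shift after rot [-0.12  1.74  8.51]
```

```bash
python3 -m creep '[[-0.4,1.7,0,0.014,-0.025,0,0.5],[0,0,3,0,0,0,0.5],[0,0,3.5,0,0,0,0.5],[0,0,0,0,0,0,0.5]]' 15; python3 to.py .5566 -.0264 .045 1.7
```

```text
time_s: 40.8
tool_pos: [0.555, -0.0257, 0.1367]
tool_rot: [180.0, -0.1, 2.3]
force: [-0.5, 0.1, -0.9]
grip_width: 0.0591
now [ 0.555  -0.0257  0.1367] [ 1.8e+02 -1.0e-01  2.3e+00] tip z 0.067 F [-0.5  0.1 -0.9] w 0.0591 t 40.8
shift cm now [0.15 0.07 2.2 ] rot [ 0.    -0.002  0.011] shift after rot [0.16 0.07 2.2 ]
```

```bash
python3 -m creep '[[0.1,0.2,1.1,0,0,0,0.5],[-0.1,0,0.6,0,0,0,0.5],[0,0,0.4,0,0,0,0.5],[0,0,0.1,0,0,0,0.5],[0,0,0,0,0,0,0.5]]' 15; python3 to.py .5566 -.0264 .045 1.7
```

```text
time_s: 41.3
tool_pos: [0.5571, -0.0289, 0.1182]
tool_rot: [179.9, -0.4, 2.3]
force: [1.2, -0.4, -0.4]
grip_width: 0.0588
now [ 0.5571 -0.0289  0.1182] [179.9  -0.4   2.3] tip z 0.0485 F [ 1.2 -0.4 -0.4] w 0.0588 t 41.3
shift cm now [-0.05 -0.25  0.34] rot [ 0.002 -0.008  0.01 ] shift after rot [-0.05 -0.25  0.35]
```

```bash
python3 -m creep '[[-0.1,-0.2,0.4,0,0,0,0.5],[0,0,0,0,0,0,0.85],[0,0,0,0,0,0,0.85],[0,0,0,0,0,0,0.85],[0,0,-1,0,0,0,0.85],[0,0,-3,0,0,0,0.85],[0,0,-4,0,0,0,0.85],[0,4.5,-1,0,0,0,0.5],[0,4.5,-1,0,0,0,0],[0,4.5,-1,0,0,0,0],[0,4.5,0,0,0,0,0],[0,4.5,0,0,0,0,0],[0,4.5,0,0,0,0,0],[0,0,0,0,0,0,0]]' 15; python3 dishes.py t10; python3 to.py .5472 .185 .12 1.7
python3 - <<'E'
from h import *
crop('t10',140,110,340,250,4,'t10c')
E
```

```text
time_s: 42.7
tool_pos: [0.57, -0.3027, 0.2394]
tool_rot: [179.6, -1.0, 2.9]
force: [-0.6, -0.1, 0.4]
grip_width: 0.0258
deck 299 px [312.8 153.4] xy [ 0.6514 -0.0269] z 0.0528
deck 293 px [282.5 154.9] xy [0.6475 0.0664] z 0.0526
deck 302 px [283.1 184.8] xy [0.5545 0.0645] z 0.0528
deck 301 px [314.2 183.5] xy [ 0.5577 -0.0302] z 0.0524
now [ 0.5709 -0.2986  0.2396] [179.7  -1.1   3.1] tip z 0.1699 F [-0.2  0.6 -0. ] w 0.0221 t 42.8
shift cm now [  0.13 -48.44   4.76] rot [ 0.005 -0.019  0.024] shift after rot [ -0.93 -48.4    4.99]
```

View pics/t10c.png

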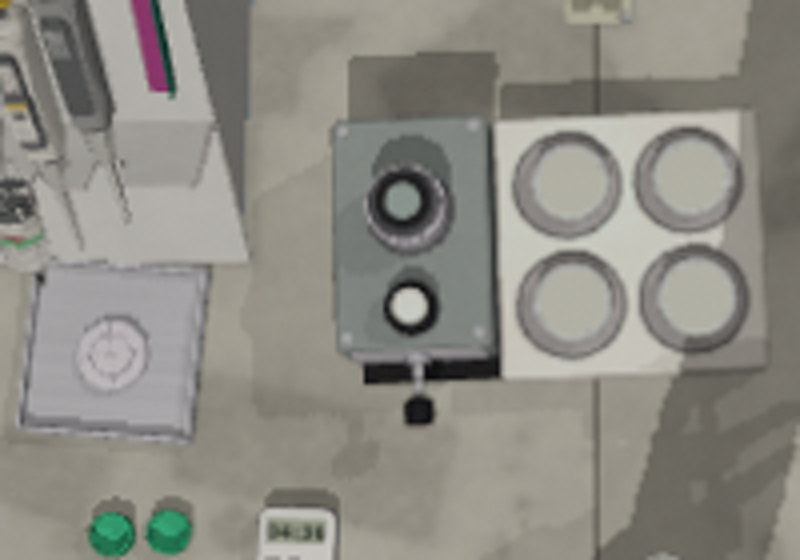

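```bash
python3 -m creep '[[0,-4.2,0,0,-0.019,0,0],[-0.1,-4.2,0,0,0,0,0],[-0.1,-4.2,0,0,0,0,0],[-0.1,-4.2,0,0,0,0,0],[-0.1,-4.2,0,0,0,0,0],[-0.1,-4.2,0,0,0,0,0],[-0.1,-4.2,0,0,0,0,0],[-0.1,-4.2,0,0,0,0,0],[-0.1,-4.2,0,0,0,0,0],[-0.1,-4.2,0,0,0,0,0],[-0.1,-4.2,0,0,0,0,0],[0,0,0,0,0,0,0]]' 15; python3 to.py .5472 .185 .095 1.7
```

```text
time_s: 43.95
tool_pos: [0.5266, 0.1952, 0.2436]
tool_rot: [180.0, -0.3, 3.9]
force: [0.3, 0.1, -0.4]
grip_width: 0.0004
now [0.5266 0.1952 0.2436] [180.   -0.3   3.9] tip z 0.1739 F [ 0.3  0.1 -0.4] w 0.0004 t 44.0
shift cm now [1.95 1.16 7.9 ] rot [-0.    -0.005  0.039] shift after rot [2.03 1.08 7.89]
```

```bash
python3 -m creep '[[2,1.1,0,0,0,0,0],[0,0,3,0,0,0,0],[0,0,2.8,0,0,0,0],[0,0,0,0,0,0,0]]' 15; python3 to.py .5472 .185 .09 1.7
```

```text
time_s: 44.35
tool_pos: [0.5446, 0.1933, 0.1876]
tool_rot: [-179.9, -0.5, 4.7]
force: [-0.5, -0.9, -0.5]
grip_width: 0.0002
now [0.5446 0.1933 0.1876] [-179.9   -0.5    4.7] tip z 0.1179 F [-0.5 -0.9 -0.5] w 0.0002 t 44.4
shift cm now [0.16 0.85 2.79] rot [-0.001 -0.008  0.053] shift after rot [0.23 0.84 2.79]
```

```bash
python3 -m creep '[[0.2,1,1,0,0,0,0],[0,0,1,0,0,0,0],[0,0,0.3,0,0,0,0],[0,0,0.3,0,0,0,0],[0,0,0.3,0,0,0,0]]' 15; python3 to.py .5472 .185 .08 1.7
```

```text
time_s: 44.85
tool_pos: [0.5486, 0.1839, 0.1609]
tool_rot: [-179.9, -0.7, 4.8]
force: [-0.9, -0.6, 1.9]
grip_width: 0.0008
now [0.5486 0.1839 0.1609] [-179.9   -0.7    4.8] tip z 0.0912 F [-0.9 -0.6  1.9] w 0.0008 t 44.9
shift cm now [-0.14 -0.12  1.12] rot [-0.002 -0.012  0.054] shift after rot [-0.13 -0.12  1.12]
```

```bash
python3 -m creep '[[0,0,0.3,0,0,0,0],[0,0,0.3,0,0,0,0],[0,0,0.3,0,0,0,0],[0,0,0.4,0,0,0,0],[0,0,0.4,0,0,0,0],[0,0,0.4,0,0,0,0]]' 15; python3 to.py .5472 .185 .08 1.7
```

```text
time_s: 45.45
tool_pos: [0.5487, 0.1848, 0.1558]
tool_rot: [179.4, -0.7, 4.8]
force: [-10.6, -5.1, 26.8]
grip_width: 0.0003
now [0.5487 0.1848 0.1558] [179.4  -0.7   4.8] tip z 0.0861 F [-10.6  -5.1  26.8] w 0.0003 t 45.5
shift cm now [-0.16 -0.04  0.61] rot [ 0.01  -0.012  0.054] shift after rot [-0.15 -0.03  0.61]
```

```bash
python3 -m creep '[[0,0,-0.5,0,0,0,0],[0,0,-2,0,0,0,0],[0,0,-4,0,0,0,0],[0,0,-4,0,0,0,0],[0,4.2,0,0,0,0,0],[0,4.2,0,0,0,0,0],[0,4.2,0,0,0,0,0],[0,4.2,0,0,0,0,0],[0,4.2,0,0,0,0,0],[0,4.2,0,0,0,0,0],[0,4.2,0,0,0,0,0],[0,4.2,0,0,0,0,0],[0,4.2,0,0,0,0,0],[0,4.2,0,0,0,0,0],[0,4.2,0,0,0,0,0],[0,0,0,0,0,0,0],[0,0,0,0,0,0,0],[0,0,0,0,0,0,0]]'; python3 dishes.py t11
python3 - <<'E'
from h import *
c=load('t11');a=load('t10')
for n,u,v in(('tube',241,160),('btn',242.5,186)): print(n,dep(c,u,v),dep(a,u,v))
crop('t11',140,110,460,290,2.5,'t11c')
E
```

```text
time_s: 47.25
tool_pos: [0.5945, -0.2893, 0.2708]
tool_rot: [179.2, -1.8, 5.3]
force: [0.6, -0.4, -0.8]
grip_width: 0.0007
deck 299 px [312.8 153.3] xy [ 0.6518 -0.0269] z 0.0529
deck 290 px [282.6 154.9] xy [0.6476 0.0659] z 0.0526
deck 306 px [314.1 183.4] xy [ 0.558  -0.0297] z 0.0527
deck 303 px [283.2 184.8] xy [0.5544 0.0643] z 0.0527
tube [0.62078715 0.18549256 0.10805057] [0.6212401  0.18580546 0.10602038]
btn [0.54602045 0.18285202 0.0904479 ] [0.54583146 0.18267803 0.09160758]
```

View pics/t11c.png

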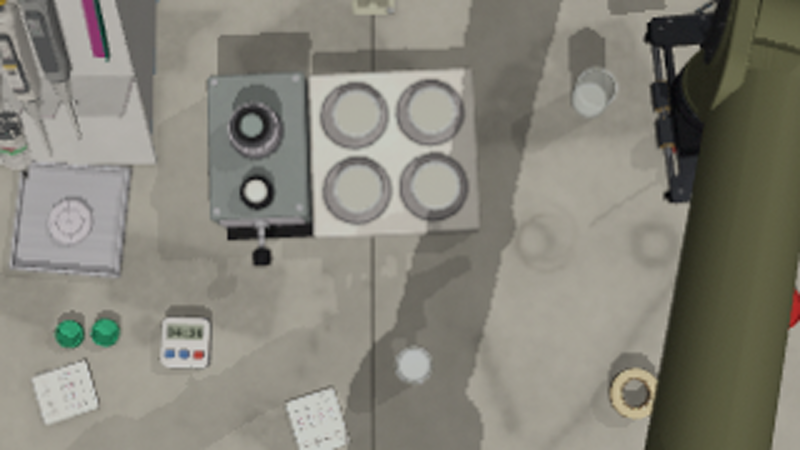

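```bash
python3 -c "
from cell import order; print(order.sign_off())"
```

```text
the job is handed in; nothing more can be done
None
```

The imager is set up and started, and I handed the job in at about 47 s of the 210 s allowed. Everything was done in the order you asked:

- **Tube:** I pushed it home in one slow push on the cap, inner section first. The tip stopped at z = 0.109 m under 27 N, and the depth reading of the cap afterwards was 0.108 m.
- **Rod:** it sits in the middle click. The knob was at x = 0.4724 m, against 0.4723 m predicted.
- **Disc:** it lies flat in the steel tray.
- **Dishes:** four were present, and each lies flat in its own window, within about 5 mm of the centre.
- **Start button:** I pressed it until it stopped (27 N against its 5 N spring) and let go. It read back at its original height of about 0.090 m.

My last overhead picture showed all of this still in place, with the beaker, timer and tape where they started and the arm clear. The red and blue look-alikes were mostly hidden by the arm in that picture, but I never went near them.

No check failed, but a few steps needed mending:

- The first lowering to the knob ended 13 mm off. I noticed before gripping and corrected it.
- I closed on the first dish too high and re-gripped it.
- I re-gripped the disc slightly lower for a safer hold.

I saw no knocked dish and no slackened grip.

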